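Hold a gel cassette sealed in its casting stand

TASK

Take the gel cassette out of the drying rack, where it leans, stand it upright on its bottom edge on the black rubber gasket of the casting stand, between the two end cheeks, and press it with one steady diagonal push flush against the yellow back plate and down onto the gasket, about 10 N back and 15 N down. Finish while still holding that push, as for a colleague who closes the clamps: do not let go. It is glass, so never press it on the stand with more than 60 N in all, and leave the tube rack, tip box and marker where they are.

Things in the scene. Friction and masses are not known exactly. Their poses are not given: they have to be found in the camera images.
- cassette_mid (a point): Centre of the loose gel cassette (greenish glass in a blue frame, 0.2-0.33 kg): a flat plate 12 mm thick (own x), 100 wide (y), 100 tall (z, to its top edge). Starts leaning in the rack, bottom edge down, top tipped 35 deg from vertical towards the rack's +x (roughly away from the robot). The upper 55 mm of both faces are free to grip across the 12 mm, fingers along the plate.
- rack: Orange plastic drying rack, fixed; base 110 x 140 mm, origin at the centre of its underside. A 90 mm wide backrest lies under the lower 42 mm of the cassette's lower (+x) face; its bottom edge sits on a ledge 30 mm above the bench, behind a 6 mm lip. They share the y axis at the start (sideways offset up to 8 mm); the cassette slides out along its own z.
- stand: Grey casting stand, fixed; base 130 x 150 x 16 mm; z up, +x from the open side to the back plate. Origin on the bench under the cassette's place: once seated, the cassette's centre is at (0, 0, 70 mm) in this frame, bottom edge at 20 mm, upright, width along y, either face to the plate. Grey end cheeks, tops 46 mm above the bench, inner faces at y = +-59 mm (9 mm play each side).
- gasket: Black rubber sealing strip on the stand, firm, flat and grippy: a cassette already pressed on it hardly slides, so bring it to the back plate before bearing down, 26 mm (x) x 116 mm (y), its upper face 20 mm above the bench. Its origin lies 16 mm above the stand's, same axes.
- fence: Yellow upright back plate of the stand, rigid; 110 mm wide, 10 mm thick, its top 70 mm above the bench (50 mm above the gasket); the flat face for the cassette lies at x = +6 mm of the stand's frame. Origin 16 mm above the stand's, same axes.
- tube_rack: Green microtube rack, loose, 80 x 160 x 51 mm, origin at the centre of its underside. Bystander.
- tip_box: Grey pipette tip box with yellow insert and white tips, loose, 115 x 78 x 56 mm, origin at the centre of its underside. Bystander.
- marker: Black marker pen, loose, lying, 130 mm long, 15 mm thick, origin on its underside near its middle. Bystander.
Things that resemble listed ones, but are neither listed nor needed, are in the scene too. Several things look just like the stand: the one meant starts farthest to the robot's left. Of the things that look like the part that bears cassette_mid, the smaller one is meant.

How it is judged:
By the outcome, as a careful person would: the job done as asked, in the order asked, and still so for the second after the job is handed in, while the arm keeps its last pose, push and grip.
It also fails if it takes over 64 s, if anything falls off the work surface, if the arm or the gripper's body presses on something with over 40 N, if the wrist force passes 120 N, or if a joint passes its speed limit or range.

ROBOT

A 6-joint arm with a two-finger parallel gripper is mounted at the origin on the work surface. World frame = base frame: x ahead of the robot, y to its left, z up, the work surface at z = 0. Lengths are in m, angles in rad, forces in N, time in s.
With the tool pointing down it reaches from about 0.375 to 0.9 m from the base axis. Payload 3.1 kg.
Tool frame: the origin (TCP) lies between the finger pads; the fingertips stand 17 mm ahead of it and the grasp point (between the pads) lies 2 mm behind it; z points along the fingers, y is the line along which they close (so a half turn about z gives the same grasp; the last joint's range is limited). The gripper opens to 85 mm and grips with 20 to 120 N. Pads are 22 mm wide; open, the fingers measure 114 mm over their backs; the gripper's body (76 mm by 85 mm) begins 54 mm behind the grasp point. The pads swing forward as they close: fully open they stand 13 mm farther back than shut.
Start: joints at [1.058, 0.527, 1.433, -0, 1.181, -0.178], TCP at [0.205, 0.59, 0.248] pointing down, gripper open.
Joint ranges: [-3.08, 3.08], [-0.75, 2.2], [0.22, 2.44], [-1.43, 4.57], [0, 2.65], [-2.85, 2.85]. Speed limits (rad/s): [2.79, 2.79, 3.14, 3.14, 3.14, 3.14].

INTERFACE

Orientations are given as a unit quaternion [x, y, z, w].
In Python, from station import sense, vision, order gives the robot as it stands.
- The arm moves only by the shell command python3 -m crank 'ROWS' [OPENING] [FORCE]. ROWS is JSON, a list of rows, each an object with "dp": the shift along the world's x, y, z in units of 30 mm (1.0 is 30 mm), a list of three; "angular": the turn, a rotation vector about the world's x, y, z in degrees, a list of three. In form: [{"dp": [dx, dy, dz], "angular": [ax, ay, az]}, ...]. A call has 1 to 20 rows; each row shifts and turns the commanded pose from where the row before left it; what a row does not reach is not made up. A row lasts 1/10 s, in which the tool goes at most 50 mm and 8.59 degrees, less where a joint would pass 70% of its speed; a pose out of reach is approached as far as the arm can. A call is refused whole if a number of a shift passes 1 or a number of a turn 8.59, either way. A call with a gripper value outside its range is refused whole. OPENING is the closure, from 0 (fully open) to 1 (shut), set as the call begins (- or left out, the last holds). The fingers move at their own pace and stop on an object; FORCE is the grip in N (left out, the last holds). Time passes only in rows, so rows that do not move let the fingers close. It gives the time, the measured TCP pose, the force, the opening and the grip force at its end, in the units of the state.
- sense(): the state, without advancing time (a new reading comes with each control period).
- vision.snapshot(name): name is "scene" or "top" or "wrist"; returns a dict with "image" (400x640x3 uint8, blue, green, red), "range_z" (400x640 float32, m along the optical axis (not along the pixel's ray), 0 where there is no reading), "mtx" (3x3 intrinsics, pixels), "pose" (4x4, takes a point from camera to world coordinates); the wrist camera has in their place "mount" (4x4, takes a point from camera to tool coordinates, whose origin is the TCP and whose axes are the flange's). Camera axes: x right, y down, z forward; pixel columns grow to the right and rows downward; lengths in m; the calibration is good to about 2 mm. The wrist camera is an equidistant fisheye: a pixel r from the principal point sees the ray r / f radians off the axis. A picture is of the moment at which its call begins: read the wrist's pose just before it.
- order.sign_off(): hands the job in; it is judged then, once.
The state is a dict: "t": time; "q": joint angles; "qd": joint speeds; "tau": joint torques, N m; "tcp_pos": TCP position; "tool_rot": TCP orientation; "force": force on the tool from outside, world axes, zero at the start; "ft_torque": the same for the moment, N m; "finger_gap": opening from 0.0 (shut) to 1.0 (fully open); "gripper_force": force on a finger pad.
Only numpy, scipy, OpenCV 4.12 (cv2) and the standard library are available. Lean on these libraries where they do the work, as an engineer would, in place of code of your own. Each camera call takes 0.05 s, during which the arm holds its last target. There are 200 camera calls.

## Working session

There is one attempt and no reset: what is moved stays moved. The work goes in short steps, Python scripts to look and compute and a shell command to move; the robot and the scene stay as the last step left them, time stands still between calls to the robot, and variables do not carry over. Pictures are saved under pics/ and viewed, at most 10 in all, crops included, and the job is handed in when it is done.

```bash
ls; mkdir -p pics
python3 - <<'E'
from station import sense, vision
import cv2,numpy as np,pickle
s=sense();print(s)
for n in("scene","top"):
    d=vision.snapshot(n);cv2.imwrite(f"pics/{n}0.png",d["image"]);pickle.dump(d,open(f"{n}0.pkl","wb"));print(d["mtx"],d["pose"])
E
```

```text
pics
{'t': 0.0, 'q': array([ 1.05748500e+00,  5.28489244e-01,  1.43391794e+00, -2.41962706e-05,
        1.18138104e+00, -1.78464629e-01]), 'qd': array([ 1.94125694e-04,  2.44607079e-03,  7.14020282e-04,  1.88941403e-03,
        8.78199433e-06, -1.41750663e-04]), 'tau': array([-1.42030214e-03, -4.42344689e+01, -1.78026187e+01, -2.41105254e-04,
        8.48252792e-03,  2.08766593e-06]), 'tcp_pos': array([0.20500598, 0.58969687, 0.24731442]), 'tool_rot': array([ 1.66637642e-01,  9.86017592e-01, -1.03655928e-03, -3.61658997e-04]), 'force': array([0.17446961, 0.51177886, 0.16276613]), 'ft_torque': array([0.03526209, 0.0176469 , 0.06314579]), 'gripper_force': 0.0, 'finger_gap': 0.998767450152331}
[[413.63447651   0.         319.16814146]
 [  0.         413.63447651 195.21254482]
 [  0.           0.           1.        ]] [[-0.87581322  0.2573095  -0.40834181  0.93493647]
 [ 0.48243208  0.49213314 -0.72461318  0.60410445]
 [ 0.01450868 -0.83162298 -0.55515107  0.56985139]
 [ 0.          0.          0.          1.        ]]
[[407.10833426   0.         317.80245458]
 [  0.         407.10833426 204.20202272]
 [  0.           0.           1.        ]] [[-0.0101037  -0.98603233  0.1662473   0.39756173]
 [-0.99993541  0.00909751 -0.00681279 -0.07049291]
 [ 0.0052052  -0.1663054  -0.98606056  1.07880158]
 [ 0.          0.          0.          1.        ]]
```

View pics/scene0.png

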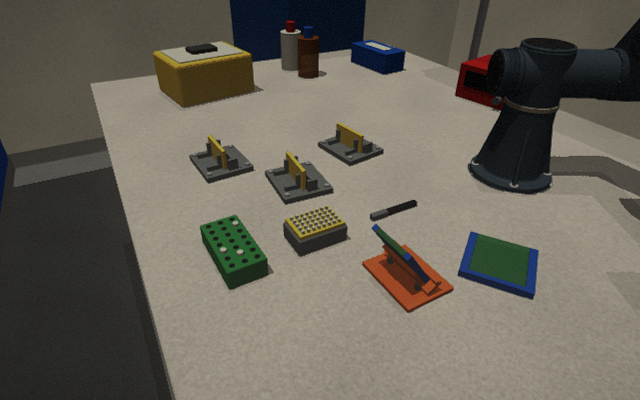

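View pics/top0.png

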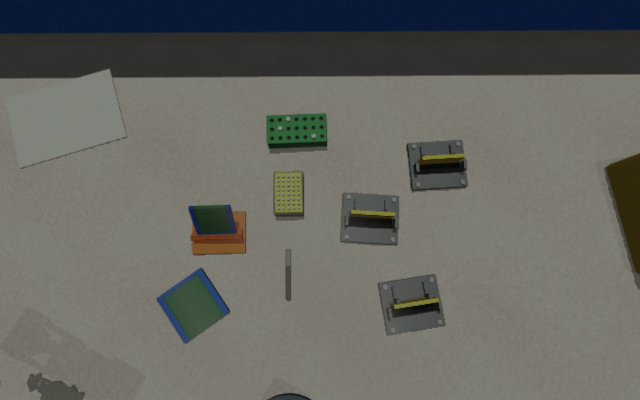

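Candidates: cassette — the leaning one at top (213,220) versus the flat decoy on the bench at top (193,305). Stands — top (370,218), (437,165) and (411,303). The leftmost one, (370,218), is meant. The rack is the only orange one, at (218,232). I'll check these in a close crop.

```bash
cat > h.py <<'E'
import numpy as np,pickle,cv2
def load(n): return pickle.load(open(n+".pkl","rb"))
def pts(d):
    z=d["range_z"];v,u=np.mgrid[:400,:640];K=d["mtx"]
    P=np.stack([(u-K[0,2])/K[0,0]*z,(v-K[1,2])/K[1,1]*z,z],-1)
    return P@d["pose"][:3,:3].T+d["pose"][:3,3]
E
python3 - <<'E'
from h import *
t=load("top0");s=load("scene0")
r=lambda im,u0,u1,v0,v1:cv2.resize(im[v0:v1,u0:u1],(400,300),interpolation=cv2.INTER_CUBIC)
a=np.vstack([np.hstack([r(t["image"],160,260,190,265),r(t["image"],325,415,185,252)]),np.hstack([r(s["image"],350,466,220,307),r(s["image"],250,346,140,212)])])
cv2.imwrite("pics/crop1.png",cv2.convertScaleAbs(a,alpha=1.5,beta=10))
for n,d in(("top",t),("scene",s)):
    P=pts(d);hsv=cv2.cvtColor(d["image"],cv2.COLOR_BGR2HSV)
    print(n,"bench z",np.median(P[...,2][d["range_z"]>0]))
    for nm,lo,hi in(("yellow",(20,120,60),(35,255,255)),("orange",(5,150,60),(14,255,255)),("blue",(105,120,50),(125,255,255)),("green",(50,90,20),(85,255,255))):
        m=cv2.inRange(hsv,lo,hi);k,L,st,c=cv2.connectedComponentsWithStats(m)
        for i in range(1,k):
            if st[i,4]>60:
                Q=P[(L==i)&(d["range_z"]>0)]
                if len(Q): print(nm,st[i],np.percentile(Q,5,0).round(3),np.percentile(Q,95,0).round(3))
E
```

```text
top bench z -0.00024980649738115535
yellow [422 153  43   7 168] [ 0.683 -0.448  0.067] [ 0.696 -0.35   0.073]
yellow [275 173  27  40 540] [ 0.555 -0.034  0.045] [0.652 0.032 0.051]
yellow [351 210  44   6 171] [ 0.539 -0.263  0.067] [ 0.55  -0.166  0.073]
yellow [393 297  46  12 260] [ 0.314 -0.361  0.031] [ 0.332 -0.264  0.073]
orange [191 228  53  23 510] [0.477 0.125 0.008] [0.505 0.245 0.042]
blue [    0     0   640    34 20258] [ 1.508 -1.365 -0.653] [ 1.517  1.162 -0.451]
blue [189 206  12  28 102] [0.503 0.223 0.046] [0.556 0.231 0.113]
blue [157 268  72  74 794] [0.248 0.165 0.012] [0.4   0.32  0.019]
green [ 267  114   60   34 1671] [ 0.737 -0.094  0.026] [0.812 0.048 0.048]
green [194 206  34  27 572] [0.505 0.166 0.046] [0.556 0.218 0.113]
scene bench z -0.0010472663865921938
yellow [ 153   41  101   66 3649] [ 0.411 -1.039  0.016] [ 0.703 -0.86   0.148]
yellow [337 123  26  30 368] [ 0.316 -0.351  0.021] [ 0.333 -0.257  0.069]
yellow [208 135  19  34 243] [ 0.684 -0.445  0.021] [ 0.696 -0.343  0.07 ]
yellow [286 151  20  39 308] [ 0.541 -0.258  0.021] [ 0.553 -0.158  0.069]
yellow [285 218  60  22 397] [ 0.561 -0.021  0.042] [0.656 0.036 0.049]
orange [ 363  245   90   67 2675] [0.457 0.128 0.007] [0.559 0.254 0.057]
blue [352  40  53  15 264] [-0.315 -1.089  0.084] [-0.191 -0.863  0.09 ]
blue [  0 141   8  46 150] [ 1.509 -2.248 -0.664] [ 1.514 -1.884 -0.579]
blue [ 458  232   80   66 1262] [0.255 0.177 0.004] [0.403 0.327 0.016]
green [ 200  215   68   74 2441] [ 0.743 -0.086  0.013] [0.817 0.06  0.046]
green [376 228  31  28 177] [0.554 0.152 0.108] [0.561 0.22  0.113]
green [ 469  234   61   52 2089] [0.262 0.192 0.012] [0.371 0.296 0.015]
```

View pics/crop1.png

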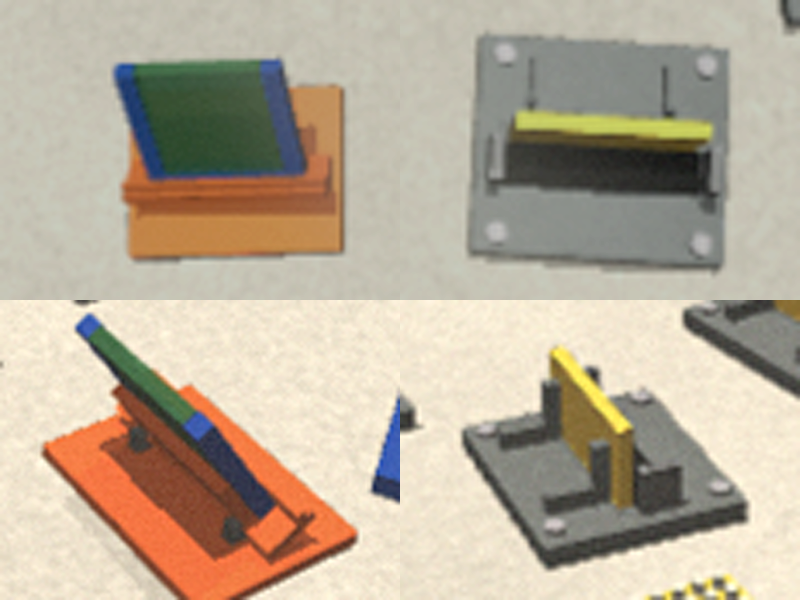

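```bash
cat > fit.py <<'E'
from h import *
def rect(Q):
    c,s,a=cv2.minAreaRect((Q*1000).astype(np.float32)); return np.round(c,1),np.round(s,1),round(a,2)
if __name__=="__main__":
  for n in("top0","scene0"):
    d=load(n);P=pts(d);ok=d["range_z"]>0;hsv=cv2.cvtColor(d["image"],cv2.COLOR_BGR2HSV)
    reg=lambda x0,x1,y0,y1,z0,z1:ok&(P[...,0]>x0)&(P[...,0]<x1)&(P[...,1]>y0)&(P[...,1]<y1)&(P[...,2]>z0)&(P[...,2]<z1)
    print(n)
    yel=cv2.inRange(hsv,(20,120,40),(35,255,255))>0
    Q=P[reg(.5,.6,-.3,-.12,.064,.078)&yel];print("fence top",rect(Q[:,:2]),len(Q))
    p=np.polyfit(Q[:,1],Q[:,0],1);print("yaw deg",np.degrees(np.arctan(-p[0])))
    if n=="scene0":
        Q=P[reg(.5,.6,-.3,-.12,.025,.062)&yel];print("fence back",rect(Q[:,:2]),np.degrees(np.arctan(-np.polyfit(Q[:,1],Q[:,0],1)[0])))
    Q=P[reg(.43,.63,-.32,-.1,.010,.022)];print("base",rect(Q[:,:2]),Q[:,2].mean())
    Q=P[reg(.4,.6,.08,.3,.004,.014)&(cv2.inRange(hsv,(3,120,40),(16,255,255))>0)];print("rackbase",rect(Q[:,:2]),np.median(Q[:,2]))
    m=(cv2.inRange(hsv,(40,60,15),(128,255,255))>0)&reg(.45,.6,.1,.27,.035,.14)
    if n=="top0":
        Q=P[m];
        for _ in range(3):
            c=Q.mean(0);nn=np.linalg.svd(Q-c,full_matrices=False)[2][2];r=(Q-c)@nn;Q=Q[abs(r)<.003]
        nn*=np.sign(nn[2]);print("cassette n",nn,"tilt",np.degrees(np.arccos(nn[2])),"std",r.std(),len(Q))
        y=np.cross([0,0,1],nn);y/=np.linalg.norm(y);zz=np.cross(y,nn);zz*=np.sign(zz[2])
        q=np.stack([(Q-c)@y,(Q-c)@zz],1);print("yaxis",y,"z",zz);R=rect(q);print(R)
        print("ctr face",c+y*R[0][0]/1e3+zz*R[0][1]/1e3,"mid",c+y*R[0][0]/1e3+zz*R[0][1]/1e3-nn*.006, "top end",(q[:,1].max()*zz+c), q.min(0),q.max(0))
    else:
        Q=P[m];print("cass scene",Q.min(0),Q.max(0));Q=Q[Q[:,2]>.104];print(rect(Q[:,:2]),Q.mean(0))
E
python3 fit.py
```

```text
top0
fence top (array([ 544.3, -214.4]), array([108.3,  10.9]), 85.48) 182
yaw deg -3.948328319244543
base (array([ 538.8, -213.9]), array([150.2, 130.6]), 85.93) 0.016701625595122283
rackbase (array([504.2, 184.4]), array([107.9, 139.4]), 1.83) 0.010031239532709346
cassette n [-0.81549564 -0.01735901  0.57850283] tilt 54.65469144062767 std 0.0011930549875930779 1013
yaxis [ 0.02128164 -0.99977352  0.        ] z [0.57837181 0.01231149 0.81568037]
(array([ 0.2, -1.6]), array([98.3, 98.5]), 0.18)
ctr face [0.52706059 0.18355019 0.07746587] mid [0.53195356 0.18365434 0.07399485] top end [0.55560698 0.18435789 0.11773098] [-0.04902686 -0.05076879] [0.04932213 0.04776383]
scene0
fence top (array([ 545.2, -211. ]), array([107.8,  10.7]), 86.1) 107
yaw deg -3.6137515569997634
fence back (array([ 544.3, -215.9]), array([119.5,  28.7]), 75.04) -2.7517532431769243
base (array([ 538.9, -210.7]), array([153.5, 131.6]), 85.39) 0.01540027422101281
rackbase (array([505.8, 186.5]), array([111. , 141.5]), 0.96) 0.009038078591919352
cass scene [0.5002982  0.13644157 0.03543902] [0.56229279 0.23740243 0.11491227]
(array([556.6, 187. ]), array([ 13. , 100.9]), 2.85) [0.55715487 0.19131968 0.1104212 ]
```

```bash
cat > go.py <<'E'
import sys,json,numpy as np
from scipy.spatial.transform import Rotation as R
from station import sense
# target: x y z  yaw(deg, tool y vs world x)  tilt(deg, about tool's own x: +leans tool towards robot)
def tool(yaw,tilt):
    b=R.from_matrix(np.array([[0,1,0],[1,0,0],[0,0,-1]],float))  # columns x=+y,y=+x,z=-z
    return R.from_euler('z',yaw,degrees=True)*R.from_euler('y',tilt,degrees=True)*b
def delta(p,yaw,tilt):
    s=sense();d=(np.array(p)-s["tcp_pos"])/.03
    r=(tool(yaw,tilt)*R.from_quat(s["tool_rot"]).inv()).as_rotvec(degrees=True)
    print("t",round(s["t"],2),"tcp",s["tcp_pos"].round(4),"F",s["force"].round(1),"gap",round(s["finger_gap"],3),"grip",s["gripper_force"])
    print("dp units",d.round(2),"turn deg",r.round(2))
if __name__=="__main__":
    a=list(map(float,sys.argv[1:]));delta(a[:3],a[3],a[4])
E
python3 go.py .586 .186 .20 1.3 0; python3 go.py .586 .186 .151 1.3 35
```

```text
t 0.1 tcp [0.205  0.5897 0.2474] F [ 0.3 -0.7  0.3] gap 1.002 grip 0.0
dp units [ 12.7  -13.46  -1.58] turn deg [ 5.000e-02 -1.100e-01 -6.952e+01]
t 0.1 tcp [0.205  0.5897 0.2474] F [ 0.3 -0.7  0.3] gap 1.002 grip 0.0
dp units [ 12.7  -13.46  -3.21] turn deg [-21.83  29.95 -67.24]
```

```bash
python3 -m crank '[{"dp":[0.8,-0.84,0],"angular":[0,0,-4.35]},{"dp":[0.8,-0.84,0],"angular":[0,0,-4.35]},{"dp":[0.8,-0.84,0],"angular":[0,0,-4.35]},{"dp":[0.8,-0.84,0],"angular":[0,0,-4.35]},{"dp":[0.8,-0.84,0],"angular":[0,0,-4.35]},{"dp":[0.8,-0.84,0],"angular":[0,0,-4.35]},{"dp":[0.8,-0.84,0],"angular":[0,0,-4.35]},{"dp":[0.8,-0.84,0],"angular":[0,0,-4.35]},{"dp":[0.8,-0.84,0],"angular":[0,0,-4.35]},{"dp":[0.8,-0.84,0],"angular":[0,0,-4.35]},{"dp":[0.8,-0.84,0],"angular":[0,0,-4.35]},{"dp":[0.8,-0.84,0],"angular":[0,0,-4.35]},{"dp":[0.8,-0.84,0],"angular":[0,0,-4.35]},{"dp":[0.8,-0.84,0],"angular":[0,0,-4.35]},{"dp":[0.8,-0.84,0],"angular":[0,0,-4.35]},{"dp":[0.8,-0.84,0],"angular":[0,0,-4.35]},{"dp":[0,0,0],"angular":[0,0,0]}]' 0.35; python3 go.py .586 .186 .151 1.3 35
```

```text
t: 1.8
tcp_pos: [0.5926, 0.1836, 0.2478]
tool_rot: [0.701, 0.713, 0.0, 0.001]
force: [0.8, -0.3, 0.7]
finger_gap: 0.65
gripper_force: 0.0
t 1.8 tcp [0.5926 0.1836 0.2478] F [ 0.8 -0.3  0.7] gap 0.65 grip 0.0
dp units [-0.22  0.08 -3.23] turn deg [-0.61 35.12  0.36]
```

```bash
python3 -m crank '[{"dp":[0,0.02,-0.3],"angular":[-0.1,7,0.07]},{"dp":[0,0.02,-0.3],"angular":[-0.1,7,0.07]},{"dp":[0,0.02,-0.3],"angular":[-0.1,7,0.07]},{"dp":[0,0.02,-0.3],"angular":[-0.1,7,0.07]},{"dp":[0,0,-0.3],"angular":[-0.1,7,0.07]},{"dp":[-0.1,0,-0.5],"angular":[0,0,0]},{"dp":[-0.1,0,-0.5],"angular":[0,0,0]},{"dp":[0,0,-0.6],"angular":[0,0,0]},{"dp":[0,0,0],"angular":[0,0,0]},{"dp":[0,0,0],"angular":[0,0,0]}]'; python3 go.py .546 .185 .0936 1.3 35
python3 - <<'E'
from station import sense, vision
import cv2,pickle
s=sense();d=vision.snapshot("wrist");d["s"]=s;pickle.dump(d,open("w1.pkl","wb"));cv2.imwrite("pics/w1.png",d["image"])
print(d["mtx"],d["mount"])
d=vision.snapshot("scene");cv2.imwrite("pics/s1.png",d["image"][150:350,250:570])
E
```

```text
t: 2.8
tcp_pos: [0.5829, 0.1898, 0.1551]
tool_rot: [0.665, 0.684, -0.214, -0.212]
force: [0.1, -0.3, 0.4]
finger_gap: 0.653
gripper_force: 0.0
t 2.8 tcp [0.5829 0.1898 0.1551] F [ 0.1 -0.3  0.4] gap 0.653 grip 0.0
dp units [-1.23 -0.16 -2.05] turn deg [-0.33 -0.08 -0.2 ]
[[309.70691629   0.         320.50760661]
 [  0.         309.70691629 198.79750601]
 [  0.           0.           1.        ]] [[-2.88353056e-04 -9.44659589e-01 -3.28052098e-01  8.60430073e-02]
 [ 9.99999175e-01  1.38223987e-04 -1.27701495e-03 -1.49274065e-03]
 [ 1.25168909e-03 -3.28052195e-01  9.44658769e-01 -1.24214165e-01]
 [ 0.00000000e+00  0.00000000e+00  0.00000000e+00  1.00000000e+00]]
```

View pics/w1.png

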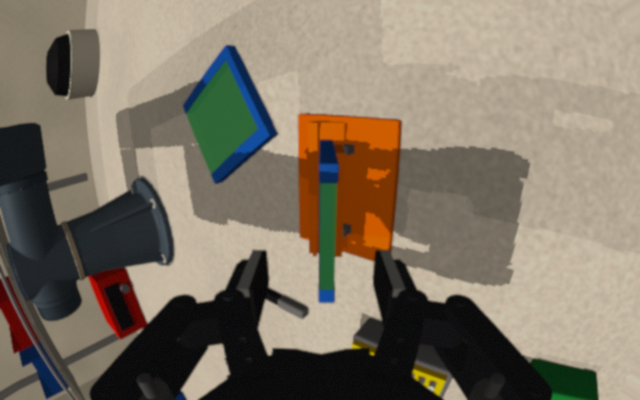

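The wrist view shows the cassette edge-on, from (328,142) to (327,300), between the fingers at about 258 and 380. It is nearly centred and parallel. I'll measure its top edge.

```bash
cat > wr.py <<'E'
from h import *
from scipy.spatial.transform import Rotation as R
def wpts(d):
    K=d["mtx"];v,u=np.mgrid[:400,:640];a=(u-K[0,2])/K[0,0];b=(v-K[1,2])/K[1,1];th=np.hypot(a,b)+1e-9
    z=d["range_z"];k=np.tan(np.minimum(th,1.45))/th*z
    P=np.stack([a*k,b*k,z],-1);T=P@d["mount"][:3,:3].T+d["mount"][:3,3]
    r=R.from_quat(d["s"]["tool_rot"]).as_matrix();return T,T@r.T+d["s"]["tcp_pos"]
E
python3 - <<'E'
from wr import *
d=load("w1");T,W=wpts(d);hsv=cv2.cvtColor(d["image"],cv2.COLOR_BGR2HSV)
m=(cv2.inRange(hsv,(40,60,15),(128,255,255))>0)&(d["range_z"]>0);m[:,:300]=0;m[:,350:]=0;m[:130]=0;m[310:]=0
Q=T[m];zt=np.percentile(Q[:,2],5);print("top-edge dist",zt);Q=Q[Q[:,2]<zt+.006]
print("tool frame",Q.min(0),Q.max(0),np.median(Q,0));print("world",W[m][T[m][:,2]<zt+.006].mean(0))
from fit import rect;print(rect(Q[:,:2]))
o=cv2.inRange(hsv,(5,120,40),(16,255,255))>0
Q=W[o&(d["range_z"]>0)];Q=Q[(Q[:,2]<.014)];print("rackbase",rect(Q[:,:2]))
E
```

```text
top-edge dist 0.05021149306249442
tool frame [-0.05244213 -0.00281563  0.04883315] [0.04720673 0.00799361 0.05590516] [0.00619244 0.00242135 0.05114998]
world [0.55538278 0.19272217 0.11184998]
(array([-2.6,  2.6]), array([99.6, 10.6]), 0.13)
rackbase (array([-871.3, -614.2]), array([3332.5,  502.1]), 36.1)
```

```bash
python3 -m crank '[{"dp":[0.06,-0.13,-0.05],"angular":[-0.3,0,-0.2]},{"dp":[-0.2,0,-0.3],"angular":[0,0,0]},{"dp":[-0.2,0,-0.3],"angular":[0,0,0]},{"dp":[-0.2,0,-0.3],"angular":[0,0,0]},{"dp":[-0.2,0,-0.3],"angular":[0,0,0]},{"dp":[-0.2,0,-0.3],"angular":[0,0,0]},{"dp":[-0.2,0,-0.3],"angular":[0,0,0]},{"dp":[-0.2,0,-0.27],"angular":[0,0,0]},{"dp":[0,0,0],"angular":[0,0,0]},{"dp":[0,0,0],"angular":[0,0,0]},{"dp":[0,0,0],"angular":[0,0,0]}]'
python3 -m crank '[{"dp":[0,0,0],"angular":[0,0,0]},{"dp":[0,0,0],"angular":[0,0,0]},{"dp":[0,0,0],"angular":[0,0,0]},{"dp":[0,0,0],"angular":[0,0,0]},{"dp":[0,0,0],"angular":[0,0,0]},{"dp":[0,0,0],"angular":[0,0,0]},{"dp":[0,0,0],"angular":[0,0,0]},{"dp":[0,0,0],"angular":[0,0,0]},{"dp":[0,0,0],"angular":[0,0,0]},{"dp":[0,0,0],"angular":[0,0,0]}]' 1 60; python3 go.py .5425 .185 .0915 1.3 35
```

```text
t: 4.0
tcp_pos: [0.5438, 0.1856, 0.092]
tool_rot: [0.667, 0.682, -0.214, -0.21]
force: [0.8, 0.1, 0.8]
finger_gap: 0.651
gripper_force: 0.0
t: 5.0
tcp_pos: [0.5436, 0.1856, 0.0919]
tool_rot: [0.667, 0.682, -0.214, -0.21]
force: [3.3, 0.6, 2.3]
finger_gap: 0.132
gripper_force: 59.0
t 5.0 tcp [0.5436 0.1856 0.0919] F [3.3 0.6 2.3] gap 0.132 grip 59.03864622116089
dp units [-0.04 -0.02 -0.01] turn deg [-0.04  0.06  0.03]
```

```bash
python3 -m crank '[{"dp":[0.14,0,0.2],"angular":[0,0,0]},{"dp":[0.28,0.01,0.4],"angular":[0,0,0]},{"dp":[0.28,0.01,0.4],"angular":[0,0,0]},{"dp":[0.28,0.01,0.4],"angular":[0,0,0]},{"dp":[0.28,0.01,0.4],"angular":[0,0,0]},{"dp":[0.28,0.01,0.4],"angular":[0,0,0]},{"dp":[0.28,0.01,0.4],"angular":[0,0,0]},{"dp":[0,0,0.6],"angular":[0,0,0]},{"dp":[0,0,0.6],"angular":[0,-5,0]},{"dp":[0,0,0.6],"angular":[0,-6,0]},{"dp":[0,0,0],"angular":[0,-6,0]},{"dp":[0,0,0],"angular":[0,-6,0]},{"dp":[0,0,0],"angular":[0,-6,0]},{"dp":[0,0,0],"angular":[0,-6,0]},{"dp":[0,0,0],"angular":[0,0,0]}]'
python3 go.py .49 -.212 .17 -4 0
python3 - <<'E'
from station import sense, vision
import cv2,pickle
s=sense();d=vision.snapshot("wrist");d["s"]=s;pickle.dump(d,open("w2.pkl","wb"));cv2.imwrite("pics/w2.png",d["image"])
d=vision.snapshot("scene");cv2.imwrite("pics/s2.png",d["image"])
E
```

```text
t: 6.5
tcp_pos: [0.593, 0.1877, 0.2242]
tool_rot: [0.7, 0.714, -0.007, 0.002]
force: [-0.3, -0.4, -2.4]
finger_gap: 0.133
gripper_force: 59.3
t 6.5 tcp [0.593  0.1877 0.2242] F [-0.3 -0.4 -2.4] gap 0.133 grip 59.3017441034317
dp units [ -3.43 -13.32  -1.81] turn deg [ 0.71 -0.36 -5.13]
```

View pics/s2.png

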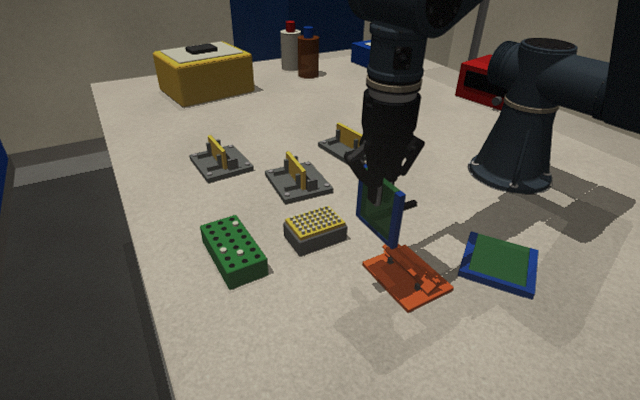

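The scene shows the cassette held upright at about (380,210), with the rack at (407,275) empty and unmoved. Next I'll carry it to the open side of the stand.

```bash
python3 -m crank '[{"dp":[-0.1,-0.4,0],"angular":[0,0,-0.3]},{"dp":[-0.2,-0.8,0],"angular":[0.1,0,-0.3]},{"dp":[-0.2,-0.8,0],"angular":[0.1,0,-0.3]},{"dp":[-0.2,-0.8,0],"angular":[0.1,0,-0.3]},{"dp":[-0.2,-0.8,0],"angular":[0.1,0,-0.3]},{"dp":[-0.2,-0.8,0],"angular":[0.1,-0.1,-0.3]},{"dp":[-0.2,-0.8,0],"angular":[0.1,-0.1,-0.3]},{"dp":[-0.2,-0.8,0],"angular":[0.1,-0.1,-0.3]},{"dp":[-0.2,-0.8,0],"angular":[0,0,-0.3]},{"dp":[-0.2,-0.8,0],"angular":[0,0,-0.3]},{"dp":[-0.2,-0.8,0],"angular":[0,0,-0.3]},{"dp":[-0.2,-0.8,0],"angular":[0,0,-0.3]},{"dp":[-0.2,-0.8,0],"angular":[0,0,-0.3]},{"dp":[-0.2,-0.8,0],"angular":[0,0,-0.3]},{"dp":[-0.2,-0.8,-0.2],"angular":[0,0,-0.3]},{"dp":[-0.2,-0.8,-0.4],"angular":[0,0,-0.3]},{"dp":[-0.2,-0.8,-0.4],"angular":[0,0,-0.3]},{"dp":[-0.2,-0.2,-0.4],"angular":[0,0,0]},{"dp":[0,0,-0.4],"angular":[0,0,0]},{"dp":[0,0,0],"angular":[0,0,0]}]'
python3 go.py .49 -.212 .17 -4.1 0
python3 - <<'E'
from station import sense, vision
import cv2,pickle,numpy as np
s=sense();d=vision.snapshot("wrist");d["s"]=s;pickle.dump(d,open("w3.pkl","wb"));a=d["image"]
d=vision.snapshot("scene");pickle.dump(d,open("scene3.pkl","wb"));b=cv2.resize(d["image"][100:220,230:422],None,fx=2.5,fy=2.5)
d=vision.snapshot("top");pickle.dump(d,open("top3.pkl","wb"))
cv2.imwrite("pics/w3.png",np.vstack([a[:,80:560],b])[:600])
E
```

```text
t: 8.6
tcp_pos: [0.4916, -0.2146, 0.1678]
tool_rot: [0.732, 0.681, 0.001, -0.001]
force: [-0.7, -0.3, -2.3]
finger_gap: 0.134
gripper_force: 59.2
t 8.6 tcp [ 0.4916 -0.2146  0.1678] F [-0.7 -0.3 -2.3] gap 0.134 grip 59.19274985790253
dp units [-0.05  0.09  0.07] turn deg [-0.15  0.05  0.02]
```

```bash
python3 -c "
import cv2,numpy as np,pickle
a=pickle.load(open('w3.pkl','rb'))['image'];b=pickle.load(open('scene3.pkl','rb'))['image'][100:240,240:440]
c=cv2.resize(b,(320,224));o=np.zeros((400,320,3),np.uint8);o[:224]=c
cv2.imwrite('pics/w3b.png',np.hstack([a[:,80:560],o]))"
```

```text
(no output)
```

View pics/w3b.png

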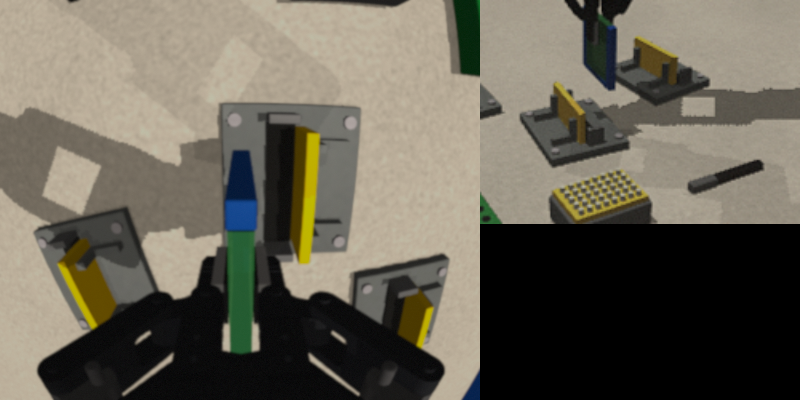

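The wrist view shows the cassette (x≈240) on the open side of the gasket (≈280) and parallel to the yellow plate (≈307). I'll measure all of these in the tool frame.

Run:
```python
from wr import *
from fit import rect
d=load("w3");T,W=wpts(d);ok=d["range_z"]>0;hsv=cv2.cvtColor(d["image"],cv2.COLOR_BGR2HSV)
y=(cv2.inRange(hsv,(20,120,40),(35,255,255))>0)&ok
near=lambda a,b:(W[...,2]>a)&(W[...,2]<b)&(abs(W[...,0]-.54)<.06)&(abs(W[...,1]+.212)<.09)
m=y&near(.063,.078);print("fence top tool",rect(T[m][:,:2]),"world",rect(W[m][:,:2]),W[m][:,2].mean(),m.sum())
q=T[m];print("yaw rel",np.degrees(np.polyfit(q[:,0],q[:,1],1)[0]))
g=(cv2.inRange(hsv,(0,0,0),(179,255,45))>0)&ok&near(.014,.027);print("gasket tool",rect(T[g][:,:2]),"z",np.median(W[g][:,2]))
b=(cv2.inRange(hsv,(0,0,46),(179,70,255))>0)&ok&near(.010,.022);print("base",rect(T[b][:,:2]),rect(W[b][:,:2]),np.median(W[b][:,2]))
ch=ok&near(.040,.052)&~y;print("cheeks z46",ch.sum(),[ (T[ch][s][:,:2].min(0).round(4),T[ch][s][:,:2].max(0).round(4)) for s in (T[ch][:,0]>0,T[ch][:,0]<0) if s.any()])
c=(cv2.inRange(hsv,(40,60,15),(128,255,255))>0)&ok&(abs(T[...,1])<.02)&(abs(T[...,0])<.07)&(T[...,2]<.09)
Q=T[c];print("cass",np.percentile(Q,1,0),np.percentile(Q,99,0))
for z0 in(-.03,0,.02,.04,.06):
    s=Q[(Q[:,2]>z0)&(Q[:,2]<z0+.02)]
    if len(s)>5: print(z0,len(s),np.percentile(s,3,0).round(4),np.percentile(s,97,0).round(4))
t=Q[Q[:,2]<-.02];print("top",rect(t[:,:2]))
```

```text
fence top tool (array([ 4.8, 50.6]), array([ 11. , 110.3]), 89.83) world (array([ 542.6, -213.2]), array([110.3,  11. ]), 86.05) 0.06919843338646241 1824
yaw rel -0.2517780088617665
gasket tool (array([ 3.5, 56.9]), array([ 73.8, 118.3]), 89.7) z 0.019752044206918395
base (array([ 4.7, 47.5]), array([121.3, 155.2]), 86.85) (array([ 539.5, -212.9]), array([155.2, 121.3]), 89.03) 0.015733118560785075
cheeks z46 558 [(array([0.0483, 0.0194]), array([0.0714, 0.0663])), (array([-0.0627,  0.0209]), array([-0.031 ,  0.0657]))]
cass [-0.0226461  -0.00855277 -0.05688098] [0.05075801 0.00387269 0.06115911]
-0.03 4509 [-0.0203 -0.0074 -0.0254] [ 0.0504  0.0029 -0.0135]
0 324 [ 0.0118 -0.0092  0.0005] [0.0508 0.0045 0.0185]
0.02 184 [ 0.05   -0.0073  0.0205] [0.0508 0.0028 0.0397]
0.04 131 [ 0.05   -0.0073  0.0405] [0.0508 0.0027 0.059 ]
0.06 60 [ 0.05   -0.007   0.0607] [0.0507 0.0025 0.0745]
top (array([13.6, -3.4]), array([74.9, 32.2]), 16.27)
```

```bash
python3 -m crank '[{"dp":[0.25,0.03,0],"angular":[-0.15,0,0]},{"dp":[0.25,0.02,0],"angular":[0,0,0]},{"dp":[0.25,0.01,0],"angular":[0,0,0]},{"dp":[0.25,0,0],"angular":[0,0,0]},{"dp":[0,0,-0.3],"angular":[0,0,0]},{"dp":[0,0,-0.3],"angular":[0,0,0]},{"dp":[0,0,-0.3],"angular":[0,0,0]},{"dp":[0,0,-0.3],"angular":[0,0,0]},{"dp":[0,0,-0.3],"angular":[0,0,0]},{"dp":[0,0,-0.2],"angular":[0,0,0]},{"dp":[0,0,-0.2],"angular":[0,0,0]},{"dp":[0,0,-0.2],"angular":[0,0,0]},{"dp":[0,0,-0.15],"angular":[0,0,0]},{"dp":[0,0,0],"angular":[0,0,0]},{"dp":[0,0,0],"angular":[0,0,0]}]'
python3 - <<'E'
from station import sense, vision
import pickle,cv2,numpy as np
from wr import *
from fit import rect
s=sense();print(s["tcp_pos"],s["force"]);d=vision.snapshot("wrist");d["s"]=s;pickle.dump(d,open("w4.pkl","wb"));cv2.imwrite("pics/w4.png",d["image"])
T,W=wpts(d);ok=d["range_z"]>0;hsv=cv2.cvtColor(d["image"],cv2.COLOR_BGR2HSV)
m=(cv2.inRange(hsv,(20,120,40),(35,255,255))>0)&ok&(abs(W[...,2]-.07)<.007)&(abs(W[...,0]-.54)<.06)&(abs(W[...,1]+.212)<.09)
print("fence top tool",rect(T[m][:,:2]),np.degrees(np.polyfit(T[m][:,0],T[m][:,1],1)[0]))
c=(cv2.inRange(hsv,(90,60,15),(128,255,255))>0)&ok&(abs(T[...,1])<.02)&(abs(T[...,0])<.07)&(T[...,2]<.09)
Q=T[c];Q=Q[Q[:,2]>0];print("cass",np.percentile(Q,2,0),np.percentile(Q,98,0))
E
```

```text
t: 10.25
tcp_pos: [0.5228, -0.2129, 0.1023]
tool_rot: [0.732, 0.682, 0.001, 0.003]
force: [0.6, -0.2, -2.7]
finger_gap: 0.135
gripper_force: 59.4
[ 0.52281131 -0.21286246  0.10225845] [ 0.58153577 -0.15944252 -2.66995615]
fence top tool (array([17.3, 20. ]), array([10.8, 78.2]), 89.94) -0.8870369297476657
cass [-0.00615345 -0.01269052  0.00101226] [0.05081251 0.01023004 0.0856825 ]
```

View pics/w4.png

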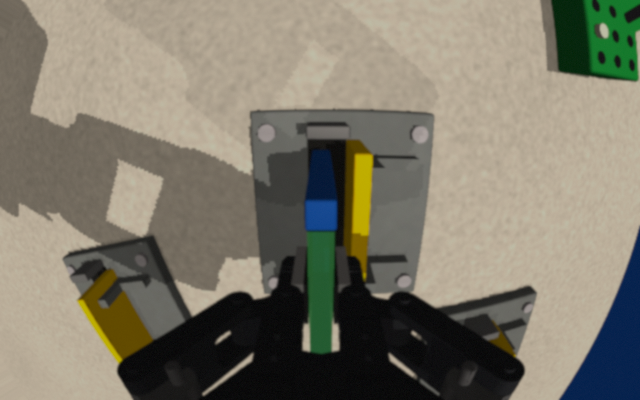

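The wrist view shows the cassette (320) between the cheeks, about 11 mm in front of the plate (358), and centred. Now lower it to just above the gasket, then approach the plate.

```bash
python3 -m crank '[{"dp":[0,0,-0.07],"angular":[0,0,0]},{"dp":[0,0,-0.07],"angular":[0,0,0]},{"dp":[0.06,0,0],"angular":[0,0,0]},{"dp":[0.06,0,0],"angular":[0,0,0]},{"dp":[0.06,-0.01,0],"angular":[0,0,0]},{"dp":[0.06,0,0],"angular":[0,0,0]},{"dp":[0,0,0],"angular":[0,0,0]},{"dp":[0,0,0],"angular":[0,0,0]},{"dp":[0,0,0],"angular":[0,0,0]}]'; python3 -m crank '[{"dp":[0.03,0,0],"angular":[0,0,0]},{"dp":[0.03,0,0],"angular":[0,0,0]},{"dp":[0,0,0],"angular":[0,0,0]},{"dp":[0,0,0],"angular":[0,0,0]}]'
```

```text
t: 11.2
tcp_pos: [0.5298, -0.2131, 0.098]
tool_rot: [0.732, 0.682, 0.001, 0.003]
force: [1.0, -0.5, -2.9]
finger_gap: 0.131
gripper_force: 59.4
t: 11.6
tcp_pos: [0.5317, -0.2131, 0.098]
tool_rot: [0.732, 0.682, 0.001, 0.003]
force: [0.2, 0.9, -2.0]
finger_gap: 0.134
gripper_force: 59.4
```

```bash
python3 go.py .534 -.2131 .098 -4.1 0; python3 -m crank '[{"dp":[0.03,0,0],"angular":[0,0,0]},{"dp":[0,0,0],"angular":[0,0,0]},{"dp":[0,0,0],"angular":[0,0,0]}]';python3 -m crank '[{"dp":[0.03,0,0],"angular":[0,0,0]},{"dp":[0,0,0],"angular":[0,0,0]},{"dp":[0,0,0],"angular":[0,0,0]}]'
```

```text
t 11.6 tcp [ 0.5317 -0.2131  0.098 ] F [ 0.2  0.9 -2. ] gap 0.134 grip 59.41540539264679
dp units [ 0.08  0.   -0.  ] turn deg [ 0.17  0.28 -0.06]
t: 11.9
tcp_pos: [0.5326, -0.2131, 0.098]
tool_rot: [0.732, 0.682, 0.001, 0.003]
force: [0.2, -0.2, -1.6]
finger_gap: 0.134
gripper_force: 59.4
t: 12.2
tcp_pos: [0.5336, -0.2131, 0.098]
tool_rot: [0.732, 0.682, 0.001, 0.003]
force: [0.3, -0.7, -2.2]
finger_gap: 0.134
gripper_force: 59.4
```

Still no contact, so I'll keep going and remove the small tilt on the way.

```bash
python3 -m crank '[{"dp":[0.03,0,0],"angular":[0.17,0.28,0]},{"dp":[0,0,0],"angular":[0,0,0]},{"dp":[0,0,0],"angular":[0,0,0]}]';python3 -m crank '[{"dp":[0.03,0,0],"angular":[0,0,0]},{"dp":[0,0,0],"angular":[0,0,0]},{"dp":[0,0,0],"angular":[0,0,0]}]';python3 -m crank '[{"dp":[0.02,0,0],"angular":[0,0,0]},{"dp":[0,0,0],"angular":[0,0,0]},{"dp":[0,0,0],"angular":[0,0,0]}]'; python3 go.py .534 -.2131 .098 -4.1 0
```

```text
t: 12.5
tcp_pos: [0.5344, -0.2131, 0.098]
tool_rot: [0.732, 0.682, -0.0, -0.0]
force: [-0.8, -0.1, -2.4]
finger_gap: 0.127
gripper_force: 59.4
t: 12.8
tcp_pos: [0.5345, -0.213, 0.0979]
tool_rot: [0.731, 0.682, -0.001, -0.001]
force: [-3.3, -1.5, 0.7]
finger_gap: 0.131
gripper_force: 59.6
t: 13.1
tcp_pos: [0.5346, -0.213, 0.0979]
tool_rot: [0.731, 0.682, -0.001, -0.001]
force: [-4.9, -1.8, 0.5]
finger_gap: 0.132
gripper_force: 59.8
t 13.1 tcp [ 0.5346 -0.213   0.0979] F [-4.9 -1.8  0.5] gap 0.132 grip 59.762123823165894
dp units [-0.02 -0.    0.  ] turn deg [-0.04 -0.17 -0.09]
```

```bash
python3 -m crank '[{"dp":[0,0,-0.03],"angular":[0,0,0]},{"dp":[0,0,-0.03],"angular":[0,0,0]},{"dp":[0,0,-0.03],"angular":[0,0,0]},{"dp":[0,0,0],"angular":[0,0,0]},{"dp":[0,0,0],"angular":[0,0,0]}]';python3 -m crank '[{"dp":[0,0,-0.03],"angular":[0,0,0]},{"dp":[0,0,0],"angular":[0,0,0]},{"dp":[0,0,0],"angular":[0,0,0]}]'
```

```text
t: 13.6
tcp_pos: [0.5346, -0.2125, 0.0954]
tool_rot: [0.731, 0.682, -0.001, -0.002]
force: [-5.8, -0.3, 2.9]
finger_gap: 0.134
gripper_force: 60.2
t: 13.9
tcp_pos: [0.5346, -0.2125, 0.0954]
tool_rot: [0.731, 0.682, -0.001, -0.001]
force: [-7.3, 0.7, 8.0]
finger_gap: 0.129
gripper_force: 60.9
```

```bash
python3 -m crank '[{"dp":[0.01,0,-0.015],"angular":[0,0,0]},{"dp":[0.01,0,-0.015],"angular":[0,0,0]},{"dp":[0,0,0],"angular":[0,0,0]},{"dp":[0,0,0],"angular":[0,0,0]},{"dp":[0,0,0],"angular":[0,0,0]},{"dp":[0,0,0],"angular":[0,0,0]}]'; python3 go.py .534 -.2131 .098 -4.1 0
```

```text
t: 14.5
tcp_pos: [0.5347, -0.2125, 0.0954]
tool_rot: [0.731, 0.682, -0.001, -0.002]
force: [-10.2, 2.3, 14.0]
finger_gap: 0.137
gripper_force: 61.8
t 14.5 tcp [ 0.5347 -0.2125  0.0954] F [-10.2   2.3  14. ] gap 0.137 grip 61.78411602973938
dp units [-0.02 -0.02  0.09] turn deg [-0.06 -0.21 -0.1 ]
```

Run:
```python
from station import sense, vision
from h import *
from wr import wpts
s=sense();w=vision.snapshot("wrist");w["s"]=s;d=vision.snapshot("scene");t=vision.snapshot("top")
P=pts(d);hsv=cv2.cvtColor(d["image"],cv2.COLOR_BGR2HSV);b=cv2.inRange(hsv,(100,100,30),(128,255,255))>0
r=lambda i,u0,u1,v0,v1:cv2.resize(i[v0:v1,u0:u1],(400,300),interpolation=cv2.INTER_CUBIC)
a=np.hstack([r(w["image"],220,420,100,250),r(d["image"],250,350,120,195)]);cv2.imwrite("pics/fin.png",cv2.convertScaleAbs(a,alpha=1.5))
m=b&(abs(P[...,0]-.53)<.06)&(abs(P[...,1]+.21)<.1)&(P[...,2]>.02)
for z in np.arange(.03,.13,.02):
    q=P[m&(abs(P[...,2]-z)<.01)]
    if len(q): print(round(z,3),len(q),q.min(0).round(4),q.max(0).round(4))
print("min z",P[m][:,2].min()if m.any() else None); s=sense();print(s["t"],s["force"],s["ft_torque"],s["gripper_force"])
```

```text
0.05 16 [ 0.5347 -0.1642  0.041 ] [ 0.5408 -0.1577  0.0599]
0.07 26 [ 0.5342 -0.17    0.0609] [ 0.544  -0.1597  0.0794]
0.09 37 [ 0.5342 -0.1719  0.0805] [ 0.5443 -0.1593  0.0982]
0.11 46 [ 0.5336 -0.1797  0.1006] [ 0.5436 -0.1604  0.1198]
min z 0.04096730974831875
14.65 [-9.71350918  1.25012363 14.32238424] [ 0.15766307  1.61460727 -0.00372432] 61.78457200527191
```

View pics/fin.png

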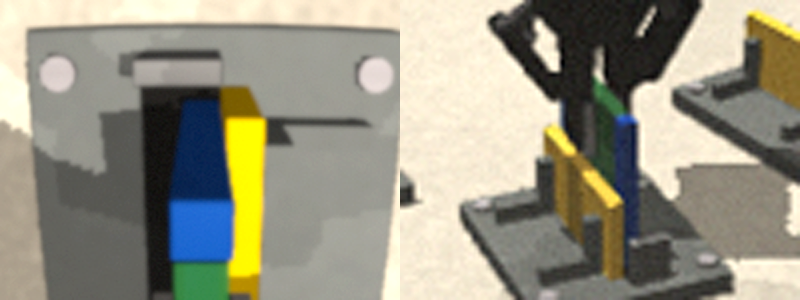

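The pictures show the cassette flush on the plate at left (232,200), between the cheeks and with its bottom on the gasket. The push is holding at about 10 N back and 14 N down.

```bash
python3 -c "
from station import order,sense
print(order.sign_off());print(sense()['force'])"
```

```text
the job is handed in; nothing more can be done
None
the job is handed in; nothing more can be done
```

The cassette is upright on the gasket of the leftmost stand, flush against the yellow back plate, and the job was handed in with the arm still holding it there at about 10 N back and 14 N down, 14.65 s into the 64 s limit.

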